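# Knock a stuck battery pack out of its charging dock

### The job

A scanner battery is stuck down in the pocket of the charging dock. Take the black handle of the dock's knockout rod, feel for the hidden hole in the pocket floor by sliding the rod along its rail and pushing up only lightly, push the rod up through the hole until the battery stands well proud of the dock, and let the rod all the way down again. Then set the battery gently, standing up, in the tray bay that has the paper slip in it, without dropping it and without disturbing anything else.

Things in the scene. Friction and masses are not known exactly. Their poses are not given: they have to be found in the camera images.
- dock: Charging dock fixed to the bench: grey block 110 mm (its x) by 130 mm (its y), top 130 mm above the bench, on two dark side plates, open below towards its -x side, where the handle is. Origin on the bench under the pocket's centre, z up. Its floor plate (68 to 76 mm above the bench) has one rod hole, 15 mm wide along y, centred on x = 0 but anywhere from -9 to 9 mm in y: hidden, found by feel.
- pocket (a point): Centre of the mouth of the dock's pocket, at the dock's top: 36 mm (x) by 66 mm (y), 54 mm deep, axes as the dock's. Two spring plungers in its y end walls grip the battery: it takes roughly 5 to 15 N to move it, and they hold it up where it is left when the rod goes down.
- handle (a point): Centre of the knockout rod's black handle block, 30 (dock x) by 26 (dock y) by 34 mm tall, 105 mm to the dock's -x side of the rod, 115 mm above the bench when down. Grip it across the 26 mm. It can only slide along the dock's y (within 16 mm of the pocket's centre, under 2 N; starts within 12 mm) and straight up (0 to 42 mm, about 4.5 N drag and weight; stays where left).
- rod_tip (a point): Flat end of the rod, 11 mm across, under the dock, at the handle's dock y; 62 mm above the bench when down. Risen 6 mm it meets the floor plate's underside, unless under the hole; in the hole it meets the battery at 14 mm, and a rise of 35 to 41 mm lifts the battery 21 to 27 mm, to stand 17 to 23 mm proud. Over 25 N of push on plate or battery does damage.
- yoke: The knockout piece itself, 0.15 kg: rod, arm below the dock and handle in one. Origin on the rod's axis, at bench height when down; axes as the dock's.
- battery_mid (a point): Centre of the stuck battery: black brick 34 mm (its x) by 64 mm (its y) by 50 mm tall, 0.15 kg, axes as the dock's, label and contact strip on top. At the start its top is 4 mm below the dock's top. Its centre is 25 mm above its base.
- battery: The same battery, origin at the centre of its underside, z up.
- tray: Low plywood tray on the bench, 66 mm (its x) by 254 mm (its y), walls 26 mm high and 4 mm thick, floor 4 mm above the bench, three bays in a row along its y, each about 58 mm (x) by 79 mm (y), centred at y = -84, 0 and 84 mm. Origin on the bench under its centre.
- slip: Thin paper slip 40 by 70 mm on the floor at the centre of the empty bay. It is as good as flat and does not move. The battery goes here, its long side along the tray's y.
- spare_a_mid (a point): Centre of another battery of the same kind, standing in one of the other bays. Leave it.
- spare_b_mid (a point): Centre of a third such battery, standing in the last bay. Leave it.
- tape_roll: Roll of clear tape lying flat, 72 mm across, 45 mm tall. Leave it.
- marker: Marker pen, 135 mm long, lying. Leave it.
- scanner: Hand-held scanner lying on its side. Leave it.
- tape_gun: Tape gun with a roll. Leave it.
- cutter: Yellow box cutter, closed. Leave it.
- parcel_s: Small carton 130 x 100 x 60 mm. Leave it.
Things that resemble listed ones, but are neither listed nor needed, are in the scene too. What is shaped like the battery but yellow is not meant.

How it is judged (in metres and radians):
On the way:
1. the battery stands proud of the dock (raised by over 18 mm), pushed up by the rod through the hole (z of battery_mid in the frame of dock between 0.119 and 0.145 m and z of rod_tip in the frame of dock above 0.09 m and horizontal distance between battery_mid and dock below 0.008 m), for 0.2 s.
At the end, for the whole second after the job is handed in: the battery stands upright (within 0.1 rad) and at rest on the floor of the bay with the slip, its centre within 22 mm of the slip's, and the knockout rod is down again (handle within 6 mm of its lowest height) (horizontal distance between battery_mid and slip below 0.022 m and height (world z) of battery_mid below 0.034 m and angle between battery's own z axis and vertical below 0.1 rad and linear speed of battery below 0.02 m/s and z of handle in the frame of dock below 0.121 m); the robot touches nothing.
It fails at once if the rod was pushed against the pocket floor plate with more than 25 N (contact force between yoke and dock above 25 N).
It fails at once if the rod was pushed against the battery with more than 25 N (contact force between yoke and battery above 25 N).
It fails at once if the battery was dropped (fell free at over 0.4 m/s, a drop of about 8 mm) (linear speed of battery above 0.4 m/s and contact force between the fingers and battery below 0.05 N).
It fails at once if the battery was slammed into the tray (over 60 N) (contact force between battery and tray above 60 N).
It fails at once if another battery or something else on the bench was disturbed (distance of any of spare_a_mid, spare_b_mid from where it was at the start of the episode above 0.02 m or distance of any of tape_roll, marker, scanner, tape_gun, cutter, parcel_s from where it was at the start of the episode above 0.03 m).
It also fails if it takes over 64 s, if anything falls off the work surface, if the arm or the gripper's body presses on something with over 40 N, if the wrist force passes 120 N, or if a joint passes its speed limit or range.

### The arm

A 7-joint arm with a two-finger parallel gripper is mounted at the origin on the work surface. World frame = base frame: x ahead of the robot, y to its left, z up, the work surface at z = 0. Lengths are in m, angles in degrees, forces in N, time in s.
With the tool pointing down it reaches from about 0.425 to 0.875 m from the base axis. Payload 4.7 kg.
Tool frame: the origin (TCP) lies on the centre line of the jaws, within the pads' length; the fingertips stand ahead of it and the grasp point (between the pads) lies 3 mm ahead of it (ctrl.tips_ahead is the z of the fingertips in the tool frame, in m); z points along the fingers, y is the direction in which the jaws open and shut (so a half turn about z gives the same grasp; the last joint's range is limited). The gripper opens to 87 mm and grips with 3 to 60 N. Pads are 19 mm wide; open, the fingers measure 117 mm over their backs; the gripper's body (75 mm by 190 mm) begins 51 mm behind the grasp point.
Start: joints at [74.605, 18.392, -4.016, 83.108, 1.295, 78.541, -3.26], TCP at [0.181, -0.624, 0.245] pointing down, gripper open.
Joint ranges: [-163.93, 163.93], [-17.29, 119.83], [-79.2, 71.16], [3.27, 140.29], [-89.18, 269.18], [5.43, 117.66], [-154.24, 154.24]. Speed limits (degrees/s): [147.25, 147.25, 180, 180, 180, 180, 180].

### API

Orientations are given as [roll, pitch, yaw] about the fixed x, y, z axes, in that order (R = Rz(yaw) Ry(pitch) Rx(roll)).
In Python, from rig import monitor, cams, ctrl gives the robot as it stands.
- The arm moves only by the shell command python3 -m pendant 'ROWS' [FORCE]. ROWS is JSON, a list of rows, each a list of 5 numbers: the shift along the world's x, y, z in mm, then the turn about the world's z in degrees, then the closure in counts, from 0 (fully open) to 255 (shut). A call has exactly 10 rows; each row is the pose to reach, as a shift and turn from the pose commanded when the call began; what a row does not reach only later rows make up. A row lasts 1/10 s, in which the tool goes at most 50 mm and 8.59 degrees, less where a joint would pass 70% of its speed; a pose out of reach is approached as far as the arm can. A call with a gripper value outside its range is refused whole. The fingers move at their own pace and stop on an object; FORCE is the grip in N (left out, the last holds). Time passes only in rows, so rows that repeat a pose let the fingers close, or fill a call up. It gives the time, the measured TCP pose, the force and the opening at its end, in the units of the state.
- monitor.get_state(): the state, without advancing time (a new reading comes with each control period).
- cams.read_camera(name): name is "scene" or "top" or "wrist"; returns a dict with "frame" (400x640x3 uint8, blue, green, red), "z_map" (400x640 float32, m along the optical axis (not along the pixel's ray), 0 where there is no reading), "fov_y" (degrees; the focal length in pixels is half the picture's height over the tangent of half this angle, whatever the lens; pixels are square), "cx", "cy" (the principal point, pixels), "view" (4x4, takes a point from world to camera coordinates); the wrist camera has in their place "T_tool_cam" (4x4, takes a point from camera to tool coordinates, whose origin is the TCP and whose axes are the flange's). Camera axes: x right, y up, looking along -z (the intrinsics and any distortion apply to the point x, -y, -z); pixel columns grow to the right and rows downward; lengths in m; the calibration is good to about 2 mm. A picture is of the moment at which its call begins: read the wrist's pose just before it.
- ctrl.close_job(): hands the job in, once; it reports no verdict.
The state is a dict: "time_s": time; "qpos": joint angles; "dq": joint speeds; "joint_torque": joint torques, N m; "ee_pos": TCP position; "eef_rot": TCP orientation; "contact_force": force on the tool from outside, world axes, zero at the start; "ft_torque": the same for the moment, N m; "width": finger opening in m.
Only numpy, scipy, OpenCV 4.12 (cv2) and the standard library are available. Lean on these libraries where they do the work, as an engineer would, in place of code of your own. Each camera call takes 0.05 s, during which the arm holds its last target. There are 200 camera calls.

## Working session

There is one attempt and no reset: what is moved stays moved. The work goes in short steps, Python scripts to look and compute and a shell command to move; the robot and the scene stay as the last step left them, time stands still between calls to the robot, and variables do not carry over. Pictures are saved under pics/ and viewed, about 8 in all and at most 12, crops included, and the job is handed in when it is done.

```bash
ls; mkdir -p pics
python3 - <<'E'
from rig import monitor,cams,ctrl
import cv2,numpy as np
s=monitor.get_state();print(s['ee_pos'],s['eef_rot'],s['contact_force'],s['width'],s['time_s'],ctrl.tips_ahead)
for n in('scene','top'):
    c=cams.read_camera(n);cv2.imwrite(f'pics/{n}0.png',c['frame']);np.savez(n+'0.npz',**c)
    print(n,c['fov_y'],c['cx'],c['cy'],c['view'].round(3).tolist(),[k for k in c])
E
```

```text
pics
[ 0.18120965 -0.62372245  0.24346789] [-1.79893690e+02  3.94973713e-03  1.62046371e+01] [-0.36361464 -0.66912933 -0.04192729] 0.08715591049663317 0.0 0.022
scene 50.51547845970729 315.7241296461609 205.98581064120813 [[-0.219, 0.976, -0.002, 0.109], [-0.797, -0.178, 0.578, 0.379], [0.563, 0.129, 0.816, -1.757], [0.0, 0.0, 0.0, 1.0]] ['frame', 'z_map', 'fov_y', 'cx', 'cy', 'view']
top 55.718680350684316 321.8041652824411 200.51097150037867 [[-0.002, -1.0, -0.005, 0.027], [0.976, -0.003, 0.218, -0.568], [-0.218, -0.004, 0.976, -0.988], [0.0, 0.0, 0.0, 1.0]] ['frame', 'z_map', 'fov_y', 'cx', 'cy', 'view']
```

View pics/scene0.png

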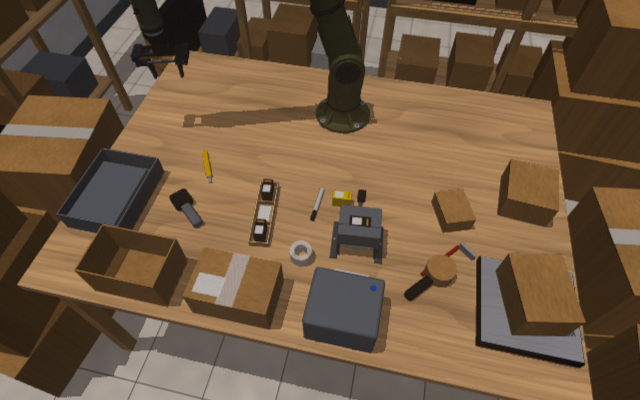

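View pics/top0.png

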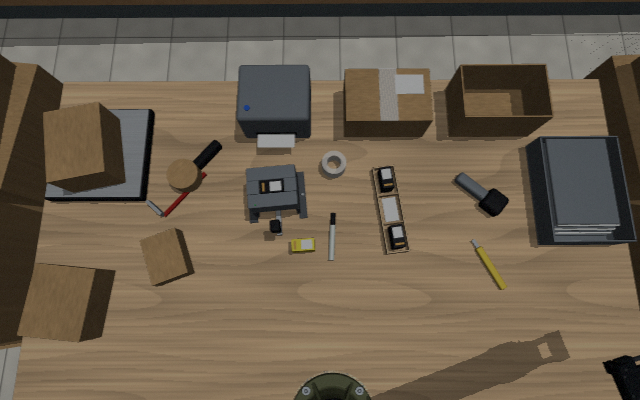

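Top view: dock near (272,190), handle (276,226), slip (390,209), spares (387,180) and (397,235); the yellow decoy is at (303,244).

```bash
cat > h.py <<'E'
import numpy as np,cv2
def cloud(c,view=None):
    f=200/np.tan(np.radians(c['fov_y'])/2); z=np.asarray(c['z_map'],float)
    v,u=np.mgrid[0:400,0:640]
    P=np.stack([(u-c['cx'])*z/f,-(v-c['cy'])*z/f,-z,np.ones_like(z)],-1)
    T=np.linalg.inv(c['view']) if view is None else view
    return (P@T.T)[...,:3]
def plane(c,uv,h,T=None):
    T=np.linalg.inv(c['view']) if T is None else T
    f=200/np.tan(np.radians(float(c['fov_y']))/2); uv=np.atleast_2d(uv).astype(float)
    d=np.stack([(uv[:,0]-c['cx'])/f,-(uv[:,1]-c['cy'])/f,-np.ones(len(uv))],-1)@T[:3,:3].T
    o=T[:3,3]; return o+d*((h-o[2])/d[:,2])[:,None]
def rect(P,m):
    return cv2.minAreaRect((P[m][:,:2]*1000).astype(np.float32))
E
python3 - <<'E'
from h import *
c=dict(np.load('top0.npz'));P=cloud(c)
print('bench z',np.median(P[280:300,200:400,2]))
u0=np.mgrid[0:400,0:640]
box=lambda a,b,x,y:(u0[1]>=a)&(u0[1]<b)&(u0[0]>=x)&(u0[0]<y)
Z=P[...,2]
m=box(235,310,155,220)&(Z>.122)&(Z<.14);print('dock top',m.sum(),rect(P,m),P[m].mean(0))
m=box(262,290,215,240)&(Z>.11)&(Z<.15);print('handle',m.sum(),rect(P,m),Z[m].max() if m.any() else 0)
m=box(365,415,160,260)&(Z>.018)&(Z<.034);print('tray',m.sum(),rect(P,m))
F=c['frame'].astype(int)
m=box(378,402,196,224)&(F.min(-1)>170);print('slip',m.sum(),rect(P,m),np.median(Z[m]))
for r in [(375,400,165,192),(385,410,222,250)]:
    m=box(*r)&(Z>.045);print('spare',m.sum(),rect(P,m),np.median(Z[m]))
m=box(315,350,145,182)&(Z>.03);print('tape',rect(P,m))
m=box(322,342,205,265)&(Z>.005);print('marker',rect(P,m))
big=[cv2.resize(c['frame'][150:250,230:330],None,fx=5,fy=5,interpolation=cv2.INTER_CUBIC)]
s=np.load('scene0.npz')['frame'];big.append(cv2.resize(s[180:270,320:400],(444,500),interpolation=cv2.INTER_CUBIC)[:,:300])
cv2.imwrite('pics/c.png',np.hstack(big))
E
```

```text
bench z 0.0007691507879319381
dock top 2015 ((576.038818359375, 157.24172973632812), (145.55078125, 130.3712921142578), 5.334706783294678) [0.59156624 0.15852434 0.12980241]
handle 131 ((488.83642578125, 147.31619262695312), (29.725196838378906, 26.0338077545166), 6.048958778381348) 0.13772556097842747
tray 524 ((554.6341552734375, -170.40667724609375), (254.53921508789062, 67.3550796508789), 7.608822345733643)
slip 0 ((0.0, 0.0), (0.0, 0.0), 0.0) nan
spare 278 ((497.3907470703125, -89.01533508300781), (59.59067916870117, 380.9700012207031), 64.1433334350586) 0.05465676156273769
spare 306 ((425.3260192871094, -83.68484497070312), (68.71891021728516, 262.3653564453125), 24.876981735229492) 0.054695501053037554
tape ((529.3963012695312, -5.024635314941406), (69.55467224121094, 381.6158447265625), 89.10419464111328)
marker ((452.9754638671875, -2.2889556884765625), (54.840484619140625, 228.13232421875), 89.84904479980469)
  return _methods._mean(a, axis=axis, dtype=dtype,
  ret = ret.dtype.type(ret / rcount)
```

View pics/c.png

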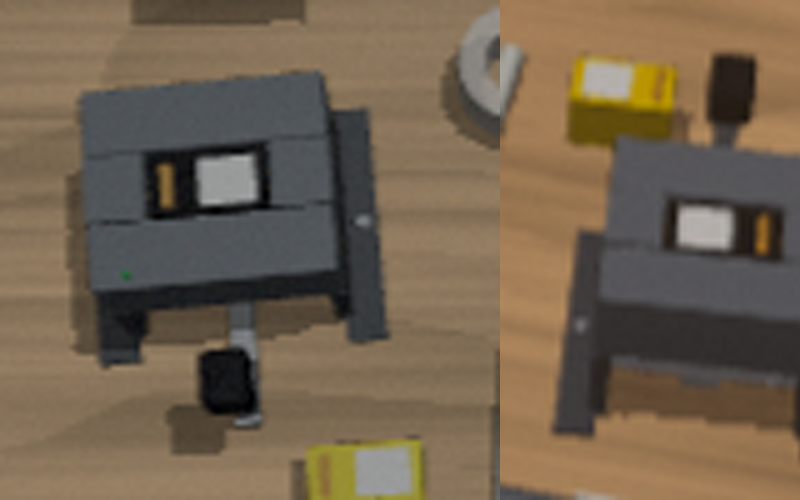

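The crop confirms the dock at yaw of roughly 5–6° with the handle toward the robot, and the tray's long side along world x. Next I'll refine the dock and slip positions and start moving.

```bash
python3 - <<'E'
from h import *
for n in('top','scene'):
    c=dict(np.load(n+'0.npz'));P=cloud(c);F=c['frame'].astype(int)
    X,Y,Z=P[...,0],P[...,1],P[...,2]
    R=(Y>.05)&(Y<.27)
    m=R&(X>.52)&(X<.68)&(Z>.124)&(Z<.136);print(n,'dock',m.sum(),rect(P,m))
    m=(X>.46)&(X<.52)&(Y>.11)&(Y<.19)&(Z>.122)&(Z<.14);print(' handle',rect(P,m),Z[m].mean())
    m=R&(X>.57)&(X<.62)&(Y>.12)&(Y<.2)&(F.min(-1)>150);print(' label',m.sum(),P[m].mean(0))
    T=(Y>-.24)&(Y<-.1)&(X>.42)&(X<.70)
    m=T&(Z>.02)&(Z<.034);print(' tray',rect(P,m))
    m=T&(abs(X-.5546)<.035)&(Z<.014)&(F.min(-1)>110);print(' slip',m.sum(),rect(P,m))
    for s in(1,-1):
        m=T&(s*(X-.5546)>.04)&(Z>.045)&(Z<.06);print(' spare',rect(P,m))
E
python3 -m pendant '[[35,42,0,0,0],[70,84,0,0,0],[105,126,0,-1,0],[140,168,0,-2,0],[175,210,0,-3,0],[210,252,0,-4,0],[245,294,0,-5,0],[280,336,0,-6,0],[315,378,0,-8,0],[340,420,0,-10,0]]'
```

```text
top dock 1970 ((593.099853515625, 158.85964965820312), (111.23686981201172, 130.39381408691406), 5.378021717071533)
 handle ((488.83642578125, 147.31619262695312), (29.725196838378906, 26.0338077545166), 6.048958778381348) 0.1313823448222311
 label 82 [0.59419171 0.14718103 0.12665565]
 tray ((554.641357421875, -170.40570068359375), (254.52464294433594, 67.3550796508789), 7.608822345733643)
 slip 316 ((555.2042236328125, -172.82337951660156), (70.18109130859375, 40.60006332397461), 8.203511238098145)
 spare ((637.450439453125, -157.34115600585938), (63.30779266357422, 35.002811431884766), 6.829704284667969)
 spare ((470.83935546875, -181.56607055664062), (63.731178283691406, 34.56940841674805), 8.006204605102539)
scene dock 1249 ((590.1575317382812, 158.8666534423828), (116.17520904541016, 130.03292846679688), 5.314438819885254)
 handle ((487.60418701171875, 148.28363037109375), (31.396982192993164, 25.591995239257812), 1.787449836730957) 0.1327645416938411
 label 49 [0.59265413 0.14905881 0.12888963]
 tray ((550.6434936523438, -170.34735107421875), (257.58062744140625, 66.80867004394531), 7.666360378265381)
 slip 157 ((548.3499145507812, -171.51133728027344), (59.61807632446289, 42.633323669433594), 6.147913455963135)
 spare ((634.558349609375, -157.43960571289062), (65.43628692626953, 33.927703857421875), 7.893660545349121)
 spare ((470.19256591796875, -180.77777099609375), (64.95948028564453, 33.74531936645508), 8.003037452697754)
time_s: 1.1
ee_pos: [0.499, -0.2359, 0.2443]
eef_rot: [180.0, 0.0, 6.1]
contact_force: [0.4, 0.4, -1.0]
width: 0.0869
```

```bash
python3 -m pendant '[[0,40,0,0,0],[0,80,0,0,0],[0,120,0,0,0],[0,160,0,0,0],[-4,200,0,0,0],[-10,240,0,0,0],[-16,280,0,-1,0],[-24,320,0,-1,0],[-32,352,0,-1,0],[-32,352,0,-1,0]]'
python3 - <<'E'
from rig import monitor,cams
import numpy as np,cv2
s=monitor.get_state();c=cams.read_camera('wrist');cv2.imwrite('pics/w1.png',c['frame'])
np.savez('w1.npz',p=s['ee_pos'],r=s['eef_rot'],**c)
print(s['ee_pos'],s['eef_rot'],s['contact_force'],c['T_tool_cam'].round(3).tolist())
E
```

```text
time_s: 2.1
ee_pos: [0.4643, 0.1201, 0.2447]
eef_rot: [-179.9, 0.0, 5.7]
contact_force: [0.0, 0.9, 1.5]
width: 0.0871
[0.46427176 0.12012904 0.24467612] [-1.79921521e+02  5.63751963e-03  5.71521189e+00] [0.01905567 0.94589791 1.48369426] [[0.0, 0.956, 0.293, 0.081], [1.0, -0.0, 0.001, -0.0], [0.001, 0.293, -0.956, -0.14], [0.0, 0.0, 0.0, 1.0]]
```

View pics/w1.png

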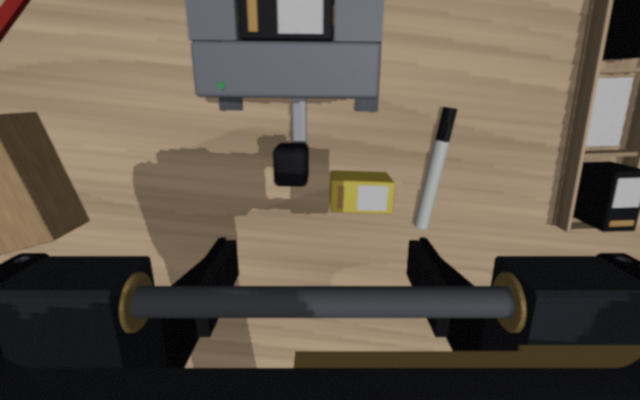

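Wrist view: handle at (291,163), dock front edge at row 96, decoy at (362,195), which is clear of the fingers at handle height.

Run:
```python
from h import *
from scipy.spatial.transform import Rotation as Ro
c=dict(np.load('w1.npz'));T=np.eye(4);T[:3,:3]=Ro.from_euler('xyz',c['r'],degrees=True).as_matrix();T[:3,3]=c['p']
P=cloud(c,T@c['T_tool_cam']);X,Y,Z=P[...,0],P[...,1],P[...,2];v,u=np.mgrid[0:400,0:640]
m=(v>130)&(v<200)&(u>255)&(u<325)&(Z>.125)&(Z<.14);print('handle top',m.sum(),rect(P,m),Z[m].mean())
m=(v<110)&(u>170)&(u<400)&(Z>.124)&(Z<.136);r=rect(P,m);print('dock',r,Z[m].mean());print(cv2.boxPoints(r))
m=(v>160)&(v<220)&(u>325)&(u<400)&(Z>.02);print('decoy',rect(P,m),Z[m].max())
```

```text
handle top 1336 ((489.0811462402344, 148.43695068359375), (29.08475685119629, 25.680971145629883), 5.086424350738525) 0.13093440294062098
dock ((569.2073974609375, 157.10305786132812), (62.56394958496094, 130.3914337158203), 5.69285774230957) 0.12869095348605827
[[531.61255  218.87419 ]
 [544.5469    89.125854]
 [606.80225   95.331924]
 [593.8679   225.08026 ]]
decoy ((489.1760559082031, 86.29649353027344), (122.12908935546875, 66.08849334716797), 8.938962936401367) 0.384312753412701
```

```bash
python3 -m pendant '[[25,28,0,0,0],[25,28,0,0,0],[25,28,-40,0,0],[25,28,-75,0,0],[25,28,-100,0,0],[25,28,-118,0,0],[25,28,-118,0,0],[25,28,-118,0,255],[25,28,-118,0,255],[25,28,-118,0,255]]' 35; python3 -m pendant '[[0,0,0,0,255],[0,0,0,0,255],[0,0,0,0,255],[0,0,0,0,255],[0,0,0,0,255],[0,0,1,0,255],[0,0,2,0,255],[0,0,3,0,255],[0,0,4,0,255],[0,0,4,0,255]]'
```

```text
time_s: 3.15
ee_pos: [0.492, 0.1424, 0.1278]
eef_rot: [180.0, -0.1, 5.2]
contact_force: [0.3, 0.0, 0.8]
width: 0.0706
time_s: 4.15
ee_pos: [0.4911, 0.1424, 0.1306]
eef_rot: [180.0, 0.0, 5.2]
contact_force: [1.8, 0.9, -3.6]
width: 0.026
```

```bash
python3 -m pendant '[[0,0,1,0,255],[0,0,1,0,255],[0,0,2,0,255],[0,0,2,0,255],[0,0,3,0,255],[0,0,3,0,255],[0,0,3.5,0,255],[0,0,4,0,255],[0,0,4,0,255],[0,0,4,0,255]]'
```

```text
time_s: 5.15
ee_pos: [0.4911, 0.1425, 0.1346]
eef_rot: [180.0, 0.0, 5.2]
contact_force: [2.1, 0.2, -4.3]
width: 0.0255
```

```bash
python3 -m pendant '[[0,0,0.3,0,255],[0,0,0.6,0,255],[0,0,0.9,0,255],[0,0,1.2,0,255],[0,0,1.5,0,255],[0,0,1.8,0,255],[0,0,2,0,255],[0,0,2,0,255],[0,0,2,0,255],[0,0,2,0,255]]'
```

```text
time_s: 6.15
ee_pos: [0.491, 0.1429, 0.1368]
eef_rot: [-180.0, 0.0, 5.2]
contact_force: [1.9, 2.3, -2.8]
width: 0.0255
```

```bash
python3 -m pendant '[[0,0,0.3,0,255],[0,0,0.6,0,255],[0,0,0.9,0,255],[0,0,1.2,0,255],[0,0,1.5,0,255],[0,0,1.8,0,255],[0,0,2,0,255],[0,0,2,0,255],[0,0,2,0,255],[0,0,2,0,255]]'
```

```text
time_s: 7.15
ee_pos: [0.4911, 0.1427, 0.1386]
eef_rot: [-180.0, -0.0, 5.2]
contact_force: [3.2, 3.5, -6.5]
width: 0.0257
```

```bash
cat > look.py <<'E'
from h import *
from rig import cams
c=cams.read_camera('scene');P=cloud(c);X,Y,Z=P[...,0],P[...,1],P[...,2]
c2=cams.read_camera('top');P2=cloud(c2);X2,Y2,Z2=P2[...,0],P2[...,1],P2[...,2]
from rig import monitor
from scipy.spatial.transform import Rotation as Ro
s=monitor.get_state();w=cams.read_camera('wrist');T=np.eye(4);T[:3,:3]=Ro.from_euler('xyz',s['eef_rot'],degrees=True).as_matrix();T[:3,3]=s['ee_pos']
W=cloud(w,T@w['T_tool_cam'])
for n,p in(('scene',P),('top',P2),('wrist',W)):
    m=(abs(p[...,0]-.5934)<.012)&(abs(p[...,1]-.1593)<.027)&(p[...,2]>.1)&(p[...,2]<.2)
    if m.sum()>20: print(n,'battery top',m.sum(),np.median(p[m][:,2]))
    # arm bar below dock front between handle and dock
    m=(p[...,0]>.512)&(p[...,0]<.53)&(abs(p[...,1]-.147)<.02)&(p[...,2]>.008)&(p[...,2]<.12)
    if m.sum()>5: print(n,'bar',m.sum(),p[m].mean(0),np.percentile(p[m][:,2],[50,80]))
cv2.imwrite('pics/wlast.png',w['frame'])
E
python3 look.py
python3 - <<'E'
from h import *
c=dict(np.load('top0.npz'));p=cloud(c)
m=(p[...,0]>.512)&(p[...,0]<.53)&(abs(p[...,1]-.147)<.02)&(p[...,2]>.008)&(p[...,2]<.12);print(m.sum(),p[m].mean(0),np.percentile(p[m][:,2],[50,80]))
m=(abs(p[...,0]-.5934)<.012)&(abs(p[...,1]-.1593)<.027)&(p[...,2]>.1);print(np.median(p[m][:,2]))
E
```

```text
scene battery top 111 0.12854000510086094
wrist battery top 8585 0.12578953113957345
wrist bar 169 [0.51535664 0.14557342 0.03276316] [0.03281869 0.03342631]
19 [0.52388557 0.14904264 0.02166363] [0.02163765 0.02373849]
0.12685553317395865
```

The bar under the dock rose about 11 mm (0.022 → 0.033), so the rod is already in the hole. I'll keep going up slowly and ease the small side load.

```bash
python3 -m pendant '[[0.5,0.7,0,0,255],[0.5,0.7,0.5,0,255],[0.5,0.7,1,0,255],[0.5,0.7,1.5,0,255],[0.5,0.7,2,0,255],[0.5,0.7,2.5,0,255],[0.5,0.7,3,0,255],[0.5,0.7,3.5,0,255],[0.5,0.7,4,0,255],[0.5,0.7,4,0,255]]'
```

```text
time_s: 8.3
ee_pos: [0.4915, 0.143, 0.1418]
eef_rot: [-180.0, 0.0, 5.2]
contact_force: [4.5, 3.5, -12.6]
width: 0.0257
```

```bash
python3 -m pendant '[[0,0.3,0.4,0,255],[0,0.5,0.8,0,255],[0,0.5,1.2,0,255],[0,0.5,1.6,0,255],[0,0.5,2,0,255],[0,0.5,2.4,0,255],[0,0.5,2.8,0,255],[0,0.5,3.2,0,255],[0,0.5,3.6,0,255],[0,0.5,4,0,255]]'
```

```text
time_s: 9.3
ee_pos: [0.4918, 0.143, 0.1452]
eef_rot: [-180.0, -0.0, 5.2]
contact_force: [6.8, 3.2, -18.4]
width: 0.0259
```

```bash
python3 -m pendant '[[0,0,0.3,0,255],[0,0,0.6,0,255],[0,0,0.9,0,255],[0,0,1.2,0,255],[0,0,1.5,0,255],[0,0,1.8,0,255],[0,0,2.1,0,255],[0,0,2.4,0,255],[0,0,2.7,0,255],[0,0,3,0,255]]';python3 look.py
```

```text
time_s: 10.3
ee_pos: [0.4918, 0.143, 0.1481]
eef_rot: [-180.0, -0.0, 5.2]
contact_force: [7.9, 2.9, -18.6]
width: 0.0258
scene battery top 120 0.134933475239719
wrist battery top 8363 0.13192908935273087
wrist bar 240 [0.51668639 0.14598931 0.04171627] [0.04173509 0.04230361]
```

Battery is up about 6 mm with the force steady, so I'll carry on.

```bash
python3 -m pendant '[[0.5,0,0.6,0,255],[0.5,0,1.2,0,255],[0.5,0,1.8,0,255],[0.5,0,2.4,0,255],[0.5,0,3,0,255],[0.5,0,3.6,0,255],[0.5,0,4.2,0,255],[0.5,0,4.8,0,255],[0.5,0,5.4,0,255],[0.5,0,6,0,255]]';python3 -m pendant '[[0,0,0.6,0,255],[0,0,1.2,0,255],[0,0,1.8,0,255],[0,0,2.4,0,255],[0,0,3,0,255],[0,0,3.6,0,255],[0,0,4.2,0,255],[0,0,4.8,0,255],[0,0,5.4,0,255],[0,0,6,0,255]]'
```

```text
time_s: 11.45
ee_pos: [0.492, 0.143, 0.154]
eef_rot: [-180.0, 0.0, 5.2]
contact_force: [7.9, 2.6, -17.5]
width: 0.0256
time_s: 12.45
ee_pos: [0.492, 0.143, 0.1599]
eef_rot: [-180.0, 0.0, 5.2]
contact_force: [8.0, 3.2, -19.0]
width: 0.0259
```

```bash
python3 -m pendant '[[0,0,0.7,0,255],[0,0,1.4,0,255],[0,0,2.1,0,255],[0,0,2.8,0,255],[0,0,3.5,0,255],[0,0,4.2,0,255],[0,0,5,0,255],[0,0,5.5,0,255],[0,0,6,0,255],[0,0,6,0,255]]';python3 look.py
```

```text
time_s: 13.45
ee_pos: [0.492, 0.143, 0.166]
eef_rot: [-180.0, 0.0, 5.2]
contact_force: [6.8, 3.8, -16.5]
width: 0.0262
scene battery top 128 0.1520821957965004
wrist battery top 8374 0.14960346228034518
wrist bar 371 [0.5193074  0.14621842 0.05946304] [0.05944734 0.06003368]
```

Battery is raised about 23.5 mm. Now lowering the rod.

```bash
python3 -m pendant '[[0,0,0,0,255],[0,0,0,0,255],[0,0,-3,0,255],[0,0,-6,0,255],[0,0,-9,0,255],[0,0,-12,0,255],[0,0,-15,0,255],[0,0,-18,0,255],[0,0,-21,0,255],[0,0,-21,0,255]]';python3 -m pendant '[[0,0,-3,0,255],[0,0,-6,0,255],[0,0,-9,0,255],[0,0,-12,0,255],[0,0,-13.5,0,255],[0,0,-14.5,0,255],[0,0,-15.5,0,255],[0,0,-16,0,255],[0,0,-16.5,0,255],[0,0,-16.5,0,255]]'; python3 look.py
```

```text
time_s: 14.6
ee_pos: [0.4917, 0.1435, 0.1459]
eef_rot: [180.0, 0.1, 5.2]
contact_force: [-3.6, 0.6, -1.5]
width: 0.0261
time_s: 15.6
ee_pos: [0.4916, 0.1434, 0.1297]
eef_rot: [180.0, 0.1, 5.2]
contact_force: [-4.2, -0.6, 1.6]
width: 0.0258
scene battery top 141 0.1521349239856531
wrist battery top 10200 0.14944026441112146
wrist bar 63 [0.51329007 0.14548016 0.02364454] [0.02361142 0.02424104]
```

```bash
python3 -m pendant '[[0,0,-0.5,0,255],[0,0,-1,0,255],[0,0,-1.5,0,255],[0,0,-2,0,255],[0,0,-2.3,0,255],[0,0,-2.3,0,255],[0,0,-2.3,0,255],[0,0,-2.3,0,255],[0,0,-2.3,0,255],[0,0,-2.3,0,255]]'
```

```text
time_s: 16.75
ee_pos: [0.4916, 0.1434, 0.1275]
eef_rot: [180.0, 0.1, 5.2]
contact_force: [-5.7, -0.4, 1.8]
width: 0.0256
```

```bash
python3 -m pendant '[[0,0,0,0,0],[0,0,0,0,0],[0,0,0,0,0],[0,0,0,0,0],[0,0,0,0,0],[0,0,0,0,0],[0,0,30,0,0],[0,0,70,0,0],[0,0,110,0,0],[0,0,120,8,0]]';python3 -c "
from rig import monitor;s=monitor.get_state();print(s['qpos'])"
```

```text
time_s: 17.75
ee_pos: [0.4943, 0.1447, 0.2525]
eef_rot: [179.9, -0.4, 13.4]
contact_force: [0.8, 0.6, -0.2]
width: 0.086
[ 24.06555778   3.84676997 -44.81662028 100.41529214   2.90385769
  76.44328706 -97.98039664]
```

```bash
python3 -m pendant '[[10,2,0,8.5,0],[22,3,0,17,0],[34,5,0,25.5,0],[46,6,0,34,0],[58,8,0,42.5,0],[70,10,0,51,0],[82,12,0,59.5,0],[92,13,0,68,0],[99,14,0,76,0],[99,14,0,82,0]]';python3 -m pendant '[[0,0,0,0,0],[0,0,0,0,0],[0,0,0,0,0],[0,0,0,0,0],[0,0,0,0,0],[0,0,0,0,0],[0,0,0,0,0],[0,0,0,0,0],[0,0,0,0,0],[0,0,0,0,0]]';python3 - <<'E'
from h import *
from rig import monitor,cams
from scipy.spatial.transform import Rotation as Ro
s=monitor.get_state();w=cams.read_camera('wrist');T=np.eye(4);T[:3,:3]=Ro.from_euler('xyz',s['eef_rot'],degrees=True).as_matrix();T[:3,3]=s['ee_pos']
W=cloud(w,T@w['T_tool_cam']);print(s['ee_pos'],s['eef_rot'])
m=(W[...,2]>.142)&(W[...,2]<.158)&(abs(W[...,0]-.593)<.05)&(abs(W[...,1]-.159)<.06);print('wrist bat',m.sum(),rect(W,m),np.median(W[m][:,2]))
for n in('scene',):
    c=cams.read_camera(n);p=cloud(c);m=(p[...,2]>.142)&(p[...,2]<.158)&(abs(p[...,0]-.593)<.05)&(abs(p[...,1]-.159)<.06);print(n,m.sum(),rect(p,m) if m.sum()>5 else 0)
cv2.imwrite('pics/w2.png',w['frame'])
E
```

```text
time_s: 18.75
ee_pos: [0.592, 0.1575, 0.2474]
eef_rot: [180.0, -0.0, 95.5]
contact_force: [-0.4, 0.3, 0.2]
width: 0.0866
time_s: 19.75
ee_pos: [0.5911, 0.1577, 0.2478]
eef_rot: [180.0, 0.0, 95.2]
contact_force: [0.1, -0.1, -0.5]
width: 0.087
[0.59107039 0.15768324 0.24777991] [1.79997539e+02 1.92245940e-03 9.52032316e+01]
wrist bat 3956 ((593.2666625976562, 161.14491271972656), (34.08830642700195, 63.191322326660156), 5.200667381286621) 0.14914007274263358
scene 203 ((591.6630249023438, 160.14053344726562), (37.25380325317383, 63.76777267456055), 6.094873428344727)
```

View pics/w2.png

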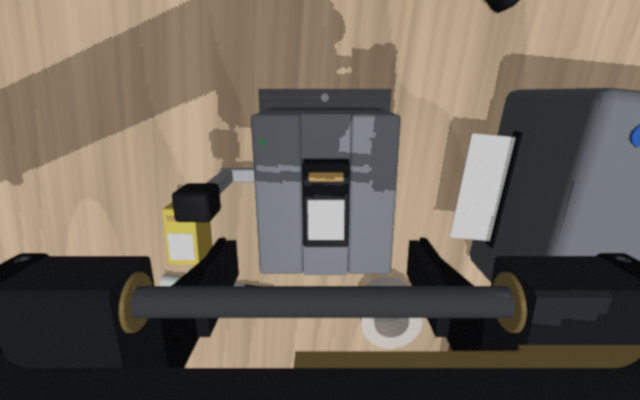

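Battery at (593,160), standing proud. Before descending I'll check the grey box beside it for body clearance.

Run:
```python
from h import *
for n in('top','scene'):
    c=dict(np.load(n+'0.npz'));p=cloud(c);X,Y,Z=p[...,0],p[...,1],p[...,2]
    for lo in(.05,.1,.15,.2):
        m=(X>.66)&(X<1)&(Y>.1)&(Y<.22)&(Z>lo)&(Z<.4);print(n,lo,m.sum(),X[m].min() if m.any() else 0,Z[m].max() if m.any() else 0)
```

```text
top 0.05 3316 0.7286537660138214 0.1457556281944148
top 0.1 2652 0.7727635849101112 0.1457556281944148
top 0.15 0 0 0
top 0.2 0 0 0
scene 0.05 3169 0.7256927509251704 0.14956863987838287
scene 0.1 2865 0.7729724681194394 0.14956863987838287
scene 0.15 0 0 0
scene 0.2 0 0 0
```

Clear. Descend to TCP z ≈ 0.1565 and grip.

```bash
python3 -m pendant '[[2,2,-25,0,0],[2,2,-50,0,0],[2,2,-70,0,0],[2,2,-82,0,0],[2,2,-88,0,0],[2,2,-91,0,0],[2,2,-91,0,0],[2,2,-91,0,0],[2,2,-91,0,255],[2,2,-91,0,255]]' 40;python3 -m pendant '[[0,0,0,0,255],[0,0,0,0,255],[0,0,0,0,255],[0,0,0,0,255],[0,0,0,0,255],[0,0,0,0,255],[0,0,1,0,255],[0,0,2,0,255],[0,0,3,0,255],[0,0,4,0,255]]'
```

```text
time_s: 20.85
ee_pos: [0.5934, 0.1598, 0.1574]
eef_rot: [179.9, 0.0, 95.2]
contact_force: [-0.2, -1.1, -0.1]
width: 0.0776
time_s: 21.85
ee_pos: [0.5924, 0.1594, 0.1598]
eef_rot: [-179.9, 0.0, 95.2]
contact_force: [1.7, 0.5, -10.1]
width: 0.0334
```

```bash
python3 -m pendant '[[0,0,1.5,0,255],[0,0,3,0,255],[0,0,4.5,0,255],[0,0,6,0,255],[0,0,7.5,0,255],[0,0,9,0,255],[0,0,10.5,0,255],[0,0,12,0,255],[0,0,13.5,0,255],[0,0,15,0,255]]';python3 -m pendant '[[0,0,1.5,0,255],[0,0,3,0,255],[0,0,4.5,0,255],[0,0,6,0,255],[0,0,8,0,255],[0,0,10,0,255],[0,0,12,0,255],[0,0,15,0,255],[0,0,18,0,255],[0,0,22,0,255]]'; python3 -m pendant '[[0,0,5,0,255],[0,0,10,0,255],[0,0,16,0,255],[0,0,22,0,255],[0,0,30,0,255],[0,0,38,0,255],[0,0,42,0,255],[0,0,45,0,255],[0,0,45,0,255],[0,0,45,0,255]]'
python3 - <<'E'
from rig import monitor,cams
import cv2
c=cams.read_camera('scene');w=cams.read_camera('wrist')
import numpy as np
cv2.imwrite('pics/lift.png',np.vstack([cv2.resize(c['frame'][100:260,240:460],(640,465))[:200+100],w['frame'][100:400]]))
E
```

```text
time_s: 22.85
ee_pos: [0.5933, 0.1595, 0.1762]
eef_rot: [180.0, 0.0, 95.2]
contact_force: [-2.1, -2.8, -4.7]
width: 0.0334
time_s: 23.85
ee_pos: [0.5931, 0.1597, 0.198]
eef_rot: [180.0, 0.0, 95.2]
contact_force: [-0.5, 0.5, -2.5]
width: 0.0336
time_s: 24.85
ee_pos: [0.5929, 0.1596, 0.2425]
eef_rot: [-180.0, 0.0, 95.2]
contact_force: [0.2, 0.5, -2.6]
width: 0.034
```

View pics/lift.png

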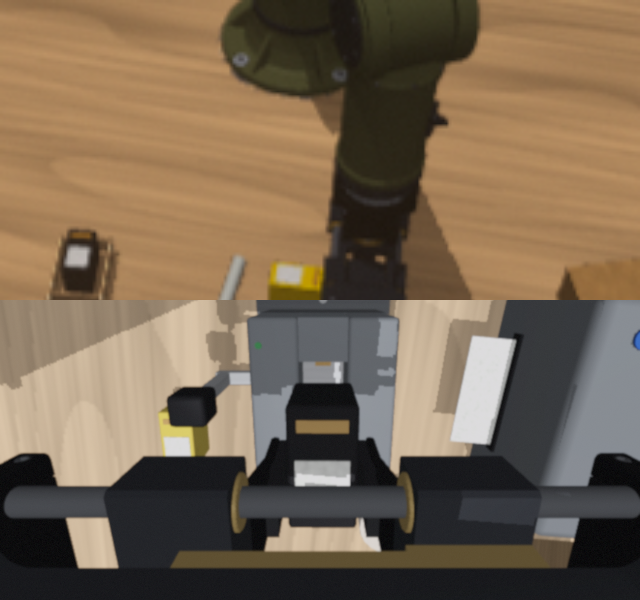

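Battery held upright and clear of the dock. Moving over the tray while turning −87.5°.

```bash
python3 -m pendant '[[0,-15,0,-5,255],[-2,-45,0,-13,255],[-6,-85,0,-21,255],[-10,-125,0,-29,255],[-15,-165,0,-37,255],[-20,-205,0,-45,255],[-25,-245,0,-53,255],[-30,-280,0,-61,255],[-35,-310,0,-69,255],[-39,-330,0,-77,255]]';python3 -m pendant '[[0,0,0,-5,255],[0,0,0,-10.5,255],[0,0,0,-10.5,255],[0,0,0,-10.5,255],[0,0,0,-10.5,255],[0,0,0,-10.5,255],[0,0,0,-10.5,255],[0,0,0,-10.5,255],[0,0,0,-10.5,255],[0,0,0,-10.5,255]]';python3 - <<'E'
from h import *
from rig import monitor,cams
from scipy.spatial.transform import Rotation as Ro
s=monitor.get_state();w=cams.read_camera('wrist');T=np.eye(4);T[:3,:3]=Ro.from_euler('xyz',s['eef_rot'],degrees=True).as_matrix();T[:3,3]=s['ee_pos']
cv2.imwrite('pics/w3.png',w['frame']);t=cams.read_camera('top');np.savez('t3.npz',**t)
for n,p in(('w',cloud(w,T@w['T_tool_cam'])),('t',cloud(t))):
    X,Y,Z=p[...,0],p[...,1],p[...,2];Tm=(abs(Y+.17)<.08)&(abs(X-.554)<.16)
    m=Tm&(Z>.018)&(Z<.034);print(n,'tray',m.sum(),rect(p,m),cv2.boxPoints(rect(p,m)).round().tolist())
    for q in(1,-1):
        m=Tm&(q*(X-.554)>.045)&(Z>.047)&(Z<.06)
        if m.sum()>9:print(n,'spare',m.sum(),rect(p,m))
    m=Tm&(Z>.2)&(Z<.243)&(abs(X-.554)<.06)
    if n=='w':print('held',m.sum(),rect(p,m))
print(s['ee_pos'],s['eef_rot'],s['contact_force'],s['width'])
E
```

```text
time_s: 25.95
ee_pos: [0.5531, -0.1735, 0.2423]
eef_rot: [180.0, 0.1, 17.7]
contact_force: [1.0, -0.0, -1.8]
width: 0.0336
time_s: 26.95
ee_pos: [0.5541, -0.1703, 0.2428]
eef_rot: [180.0, 0.0, 7.7]
contact_force: [-1.2, -0.2, -1.5]
width: 0.0341
w tray 1858 ((606.9564819335938, -162.93246459960938), (145.95458984375, 66.16765594482422), 7.656723499298096) [[530.0, -140.0], [539.0, -205.0], [684.0, -186.0], [675.0, -120.0]]
w spare 2764 ((637.0928955078125, -157.40689086914062), (63.02375030517578, 34.06543731689453), 7.844616889953613)
held 8475 ((554.5950927734375, -170.11000061035156), (63.8486213684082, 52.2266845703125), 8.052425384521484)
t tray 288 ((554.2327880859375, -169.96640014648438), (254.48167419433594, 67.08100891113281), 8.171823501586914) [[424.0, -155.0], [433.0, -221.0], [685.0, -185.0], [675.0, -119.0]]
t spare 23 ((663.6016235351562, -157.79327392578125), (11.121923446655273, 26.38018035888672), 10.744529724121094)
t spare 298 ((470.8201904296875, -181.57888793945312), (63.765193939208984, 34.53703308105469), 8.07856273651123)
[ 0.55407467 -0.17031756  0.24278503] [1.79996767e+02 3.51004758e-03 7.70942898e+00] [-1.2166802  -0.20356828 -1.52367675] 0.034075661206591515
```

View pics/w3.png

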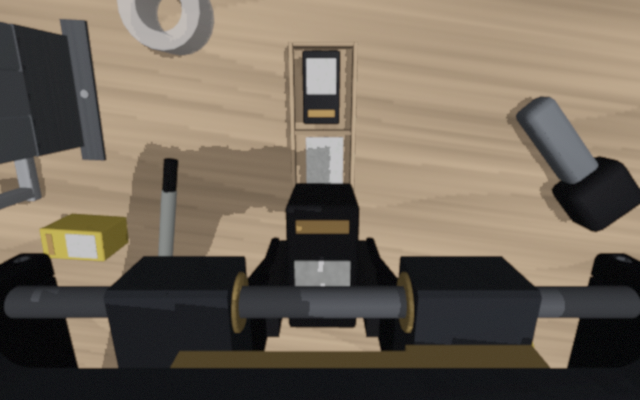

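Held battery is over the slip bay to within about 2 mm and aligned. Descending.

```bash
python3 -m pendant '[[0,0,-12,0,255],[0,0,-35,0,255],[0,0,-60,0,255],[0,0,-85,0,255],[0,0,-110,0,255],[0,0,-130,0,255],[0,0,-147,0,255],[0,0,-160,0,255],[0,0,-168,0,255],[0,0,-172,0,255]]';python3 -m pendant '[[0,0,-1,0,255],[0,0,-2,0,255],[0,0,-3,0,255],[0,0,-4,0,255],[0,0,-5,0,255],[0,0,-6,0,255],[0,0,-7,0,255],[0,0,-7,0,255],[0,0,-7,0,255],[0,0,-7,0,255]]'
```

```text
time_s: 28.05
ee_pos: [0.5537, -0.1702, 0.0699]
eef_rot: [-180.0, 0.0, 7.7]
contact_force: [-1.2, -0.2, -1.6]
width: 0.0336
time_s: 29.05
ee_pos: [0.5541, -0.1703, 0.0638]
eef_rot: [180.0, -0.0, 7.7]
contact_force: [0.4, -0.2, -1.9]
width: 0.0331
```

```bash
python3 -m pendant '[[0,0,-0.3,0,255],[0,0,-0.6,0,255],[0,0,-0.9,0,255],[0,0,-1.2,0,255],[0,0,-1.5,0,255],[0,0,-1.8,0,255],[0,0,-2,0,255],[0,0,-2,0,255],[0,0,-2,0,255],[0,0,-2,0,255]]'
```

```text
time_s: 30.05
ee_pos: [0.554, -0.1704, 0.0622]
eef_rot: [180.0, 0.0, 7.7]
contact_force: [-3.8, 1.0, 6.0]
width: 0.0338
```

Contact at the expected floor height. Release, then retreat.

```bash
python3 -m pendant '[[0,0,0,0,150],[0,0,0,0,150],[0,0,0,0,120],[0,0,0,0,60],[0,0,0,0,0],[0,0,0,0,0],[0,0,0,0,0],[0,0,0,0,0],[0,0,0,0,0],[0,0,5,0,0]]';python3 -m pendant '[[0,0,10,0,0],[0,0,25,0,0],[0,0,50,0,0],[0,0,80,0,0],[0,0,110,0,0],[-20,-30,140,0,0],[-40,-70,150,0,0],[-60,-110,150,0,0],[-80,-150,150,0,0],[-80,-150,150,0,0]]';python3 - <<'E'
from h import *
from rig import cams,monitor
f=[]
for n in('top','scene'):
    c=cams.read_camera(n);p=cloud(c);X,Y,Z=p[...,0],p[...,1],p[...,2];f.append(c['frame'])
    T=(abs(Y+.17)<.08)&(Z>.042)&(Z<.065)
    for x in(.471,.554,.637):
        m=T&(abs(X-x)<.042)
        if m.sum()>9:print(n,m.sum(),rect(p,m),np.median(Z[m]),Z[m].std())
    m=(X>.46)&(X<.52)&(Y>.11)&(Y<.19)&(Z>.12)&(Z<.18);print(' handle',rect(p,m),np.median(Z[m]))
cv2.imwrite('pics/end.png',np.vstack([cv2.resize(f[0][140:270,230:430],(640,416)),cv2.resize(f[1][160:260,150:400],(640,256))[:180]]))
s=monitor.get_state();print(s['ee_pos'],s['contact_force'])
E
```

```text
time_s: 31.05
ee_pos: [0.5535, -0.1702, 0.0663]
eef_rot: [-180.0, 0.1, 7.7]
contact_force: [-0.7, -0.1, -0.8]
width: 0.0854
time_s: 32.05
ee_pos: [0.4697, -0.3284, 0.2182]
eef_rot: [179.7, 0.1, 7.0]
contact_force: [0.2, -0.5, 0.1]
width: 0.0868
top 307 ((470.9516906738281, -181.64344787597656), (63.633399963378906, 34.60588836669922), 8.024767875671387) 0.054619024268526495 0.0028746593734359062
top 294 ((552.3230590820312, -170.39627075195312), (64.11521911621094, 34.096458435058594), 7.332679271697998) 0.054646330386242004 0.002559810631989655
top 284 ((637.4074096679688, -157.6070098876953), (64.06295013427734, 34.08381271362305), 8.048565864562988) 0.0547051847254596 0.0028388532978957316
 handle ((489.45623779296875, 142.6656951904297), (30.624536514282227, 25.71961212158203), 1.6250158548355103) 0.13165049786961014
scene 173 ((467.1333312988281, -181.03518676757812), (72.84327697753906, 35.44308090209961), 8.117403030395508) 0.05606603550475531 0.004183451599795781
scene 193 ((550.450927734375, -170.24111938476562), (67.19125366210938, 35.58259201049805), 9.038557052612305) 0.0556940789236946 0.004671851138567739
scene 206 ((635.0120849609375, -157.6207275390625), (67.3802261352539, 35.488304138183594), 7.437405109405518) 0.05612718661407756 0.004082829884171064
 handle ((486.4955139160156, 143.1239471435547), (30.65708351135254, 25.679834365844727), 5.28834342956543) 0.13311984443127345
[ 0.47364354 -0.32143386  0.21803104] [0.88549171 0.35436489 0.79404327]
```

View pics/end.png

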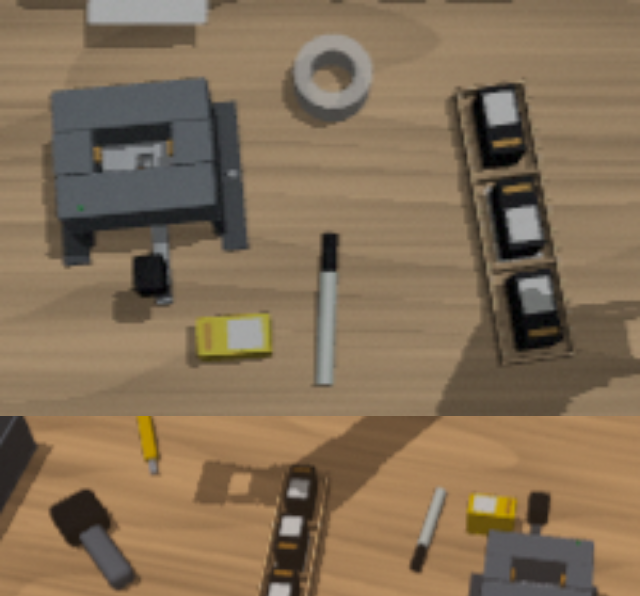

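The battery stands in the middle bay, level with both spares. The handle is at its original height and everything else is in place.

```bash
python3 -c "
from rig import ctrl;print(ctrl.close_job())"
```

```text
the job is handed in; nothing more can be done
None
```

The battery now stands in the slip bay and the knockout rod is all the way down. I handed the job in at about 32 s of the 64 s allowed.

**What I did:**
- **Finding the hole:** I gripped the handle and raised the rod lightly in small steps. It went into the hole at the first place I tried, at about −7 mm in dock y, so I never had to search along the rail.
- **Raising the battery:** I pushed the battery up about 23 mm. The wrist force peaked at about 19 N. I then lowered the rod and the battery stayed up.
- **Placing it:** I lifted the battery out, turned it about 88° and set it down with about 8 N of contact force before letting go.

**Last checks:**
- **Battery:** its top is level with both spares (55 mm above the bench). Its centre is within about 3–4 mm of the slip's by the overhead camera.
- **Rod handle:** its top is at 0.1317 m, against 0.1314 m at the start.
- **Other items:** both spares are within about 1 mm of where they were by the overhead camera. The tape roll, marker, scanner, cutter and yellow decoy look unmoved in the last picture. I did not re-check the tape gun or the small carton, but the arm never went near them.
- **Disagreement:** the scene camera read a few mm differently from the overhead one, for example 4 mm on the front spare's position, as it had at the start. I relied on the overhead and wrist cameras.

No check failed.

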